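Back off the veneer press

ROBOT

A 7-joint arm with a two-finger parallel gripper is mounted at the origin on the work surface. World frame = base frame: x ahead of the robot, y to its left, z up, the work surface at z = 0. Lengths are in m, angles in rad, forces in N, time in s.
With the tool pointing down it reaches from about 0.425 to 0.875 m from the base axis. Payload 8.4 kg.
Tool frame: the origin (TCP) lies on the centre line of the jaws, within the pads' length; the fingertips stand tips_ahead ahead of it and the grasp point (between the pads) is the TCP (tips_ahead is the distance from the TCP to the fingertips, in m); z points along the fingers, y is the line along which they close (so a half turn about z gives the same grasp; the last joint's range is limited). The gripper opens to 85 mm and grips with 20 to 120 N. Pads are 22 mm wide; open, the fingers measure 114 mm over their backs; the gripper's body (76 mm by 85 mm) begins 54 mm behind the grasp point. The pads swing forward as they close: fully open they stand 13 mm farther back than shut.
Start: joints at [-1.239, 0.333, 0.04, 1.465, -0.013, 1.343, -0.059], TCP at [0.271, 0.591, 0.213] pointing down, gripper open.
Joint ranges: [-2.58, 2.58], [-0.38, 2.09], [-1.3, 1.39], [0.25, 2.4], [-1.5, 4.64], [0.08, 2.09], [-2.65, 2.65]. Speed limits (rad/s): [2.22, 2.22, 2.79, 2.79, 3.14, 3.14, 3.14].

INTERFACE

Orientations are given as a rotation vector (axis times angle).
In Python, from cell import * gives the robot as it stands. The module is installed in compiled form; this text tells all that it offers.
- The arm moves only by the tool arm_command, never from a script. Its argument "increments" is a list of rows, each an object of numbers: "fingers": the finger opening in m, from 0 to 0.0854; "x", "y", "z": the shift along the tool's x, y, z in m; "yaw": the turn about the tool's z in degrees. A call has 1 to 8 rows; each row is the pose to reach, as a shift and turn from the pose commanded when the call began, along the tool's axes at that moment; what a row does not reach only later rows make up. A row lasts 1/8 s, in which the tool goes at most 62.5 mm and 10.7 degrees, less where a joint would pass 70% of its speed; a pose out of reach is approached as far as the arm can. A call with a gripper value outside its range is refused whole. The fingers move at their own pace and stop on an object; "newtons" is the grip in N (left out, the last holds). Time passes only in rows, so rows that repeat a pose let the fingers close. It gives the time, the measured TCP pose, the force, the opening and the grip force at its end, in the units of the state.
- observe(): the state, without advancing time (a new reading comes with each control period).
- grab_frame(name): name is "scene" or "top"; returns a dict with "pixels" (400x640x3 uint8, red, green, blue), "z_map" (400x640 float32, m along the optical axis (not along the pixel's ray), 0 where there is no reading), "fx", "fy", "cx", "cy" (pixels), "origin" and "attitude" of the camera in the world. Camera axes: x right, y down, z forward; pixel columns grow to the right and rows downward; lengths in m; the calibration is good to about 2 mm. A picture is of the moment at which its call begins.
- hand_in(): hands the job in; it is judged then, once.
The state is a dict: "clock": time; "q": joint angles; "joint_vel": joint speeds; "joint_torque": joint torques, N m; "tool_pos": TCP position; "orientation": TCP orientation; "wrist_force": force on the tool from outside, world axes, zero at the start; "ft_torque": the same for the moment, N m; "grip_width": finger opening in m; "grasp_force": force on a finger pad.
Only numpy, scipy, OpenCV 4.12 (cv2) and the standard library are available. Lean on these libraries where they do the work, as an engineer would, in place of code of your own. Each camera call takes 0.05 s, during which the arm holds its last target. There are 200 camera calls.

TASK

The glue on the octagonal panel has set: loosen the little green veneer press by rolling a fingertip along the knurled rim of its brass hand-wheel, anticlockwise seen from above, until the white dot has come round to the red pointer for the second time, and leave it stopped there. Only push the rim lightly, never grip it; lift nothing, and leave the panel and the things around the press where they are. Finish clear of everything.

Things in the scene. Friction and masses are not known exactly. Their poses are not given: they have to be found in the camera images.
- press: Small bench press, fixed to the bench: green base plate 220 x 280 x 20 mm (x, y, z), two steel columns at y = +120 and -120 mm, and a green cross beam along y, 45 mm wide and 280 mm long, its upper face at z = 110 mm; the column nuts on it reach z = 116 mm. Origin: centre of the base's underside, on the bench, exactly below the wheel's axis; z up.
- wheel (a joint): Turn of the brass hand-wheel about its vertical axis, rad; grows anticlockwise seen from above (loosening). The dot is at the pointer at 0, 6.283 (first time) and 12.566 (second time). It starts at 0.3 to 1.5, so 17 to 86 degrees past the pointer anticlockwise. Hard stops at 0 and 18.85. A steady drag of 0.1 N m: it stays where it is left. Each turn raises the wheel by 3 mm.
- wheel_top (a point): Centre of the wheel's flat black top face, 146 mm above the bench at joint value 0, 3 mm more per turn. The brass wheel is a disc 28 mm thick (underside 8 mm above the beam at 0) and 94 mm across, with 20 upright half-round ribs of 3 mm radius round the rim: 100 mm over the ribs, too wide to grip.
- spindle: The vertical steel screw (16 mm thick) with the round pad, 70 mm across, at its foot and the brass wheel on its top. Origin: centre of the pad's underside, on the wheel's axis, 112 mm below the wheel's top face. It rises with the wheel. Pushes above 60 N on the rim spoil the knurl.
- wheel_dot (a point): White dot, 14 mm across, on the wheel's top face, 38 mm from the axis; turns with the wheel.
- pointer (a point): Tip of the red wedge-shaped pointer (36 mm long, widening away from the wheel) on top of the beam, 58 mm from the wheel's axis on the press's +y side.
- panel: Loose octagonal dark wood panel with a ring of inlaid dots, 190 mm across the flats and 12 mm thick, lying on the press's base plate under the screw's pad; origin at the centre of its underside. To be left alone.
- pot: Loose black open pot, 110 mm across (178 mm over its two small side handles) and 65 mm high, origin at the centre of its underside. To be left alone.
- glue: Loose white glue bottle with a red cap, 56 mm across and 130 mm high, origin at the centre of its underside. To be left alone.
- carton: Loose white carton, 70 x 100 x 50 mm, origin at the centre of its underside. To be left alone.

How it is judged:
On the way, in this order (a step that is already met when the one before it is completed fails the run):
1. the wheel has been turned anticlockwise until the dot has passed the pointer once (value of joint wheel above 6.283 rad).
2. the dot has come round to the pointer for the second time (value of joint wheel above 12.166 rad).
At the end, for the whole second after the job is handed in: The wheel is at rest with its white dot within 0.4 rad (23 degrees) of the red pointer after coming round to it for the second time (joint value 12.17 to 12.97); the panel is within 15 mm and the other loose things within 20 mm of where they began (value of joint wheel between 12.166 and 12.966 rad and velocity of joint wheel between -0.05 and 0.05 rad/s and distance of panel from where it was at the start of the episode below 0.015 m and distance of each of pot, glue, carton from where it was at the start of the episode below 0.02 m); the robot touches nothing.
It fails at once if The octagonal panel was shifted or lifted (distance of panel from where it was at the start of the episode above 0.015 m).
It fails at once if One of the things around the press (pot, glue bottle, carton) was shifted, knocked over or lifted (distance of any of pot, glue, carton from where it was at the start of the episode above 0.02 m).
It fails at once if The wheel was pushed or gripped hard (over 60 N) (contact force between the fingers and spindle above 60 N).
It also fails if it takes over 67 s, if anything falls off the work surface, if the arm or the gripper's body presses on something with over 40 N, if the wrist force passes 120 N, or if a joint passes its speed limit or range.

## Working session

There is one attempt and no reset: what is moved stays moved. The work goes in short steps, Python scripts to look and compute and a tool call to move; the robot and the scene stay as the last step left them, time stands still between calls to the robot, and variables do not carry over. Pictures are saved under pics/ and viewed, at most 10 in all, crops included, and the job is handed in when it is done.

Besides the shell and the picture viewer there is one more tool, called after "Call:" as name([rows], argument=value, ...), one row to a line, values as JSON. arm_command: Moves the arm, as the interface text tells. Its arguments: {"type":"object","properties":{"increments":{"type":"array"},"newtons":{"type":"number"}},"required":["increments"]}

```bash
mkdir -p pics
python3 - <<'E'
from cell import *
import cv2,numpy as np
s=observe()
for k in s: print(k,np.round(s[k],3))
for n in("scene","top"):
    f=grab_frame(n); cv2.imwrite(f"pics/{n}0.png",f["pixels"][:,:,::-1]); np.savez(f"{n}0.npz",**f)
    print(n,f["fx"],f["fy"],f["cx"],f["cy"],f["origin"],f["attitude"])
E
```

```text
clock 0.0
q [-1.239  0.334  0.04   1.466 -0.013  1.343 -0.059]
joint_vel [ 0.001 -0.     0.     0.001  0.     0.001  0.001]
joint_torque [-0.0000e+00 -6.5854e+01  1.3650e+00 -4.0558e+01  1.7000e-02  1.2000e-02
  0.0000e+00]
tool_pos [0.271 0.59  0.212]
orientation [-6.710e-01 -3.069e+00  3.000e-03]
wrist_force [ 0.06  -0.45   0.083]
ft_torque [ 0.026  0.046 -0.001]
grasp_force 0.0
grip_width 0.085
scene 487.7457929933643 487.7457929933643 325.7851744152109 198.31025588391154 [ 1.13897995 -0.24612627  0.93440906] [-2.15875633 -1.30005379  0.43902722]
top 367.94294390061407 367.94294390061407 316.7737543389042 197.99210894995198 [0.38733909 0.0786757  1.08715912] [-1.99198052  2.21884528 -0.25316893]
```

View pics/scene0.png

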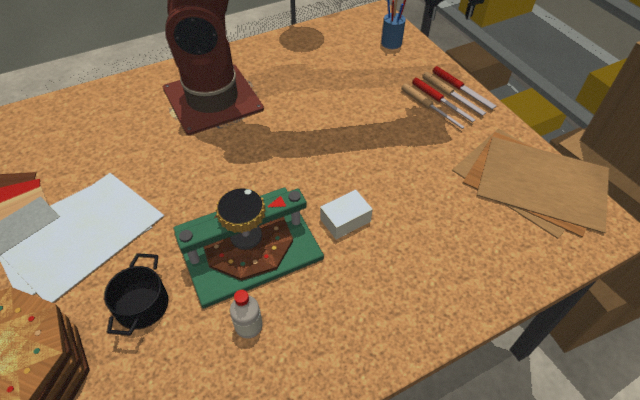

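View pics/top0.png

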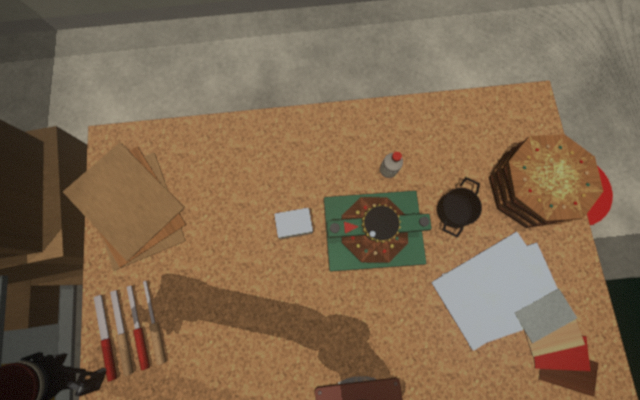

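The scene view shows the wheel at about (240,208), the dot at (248,192) and the pointer at (277,203). In the top view they are at (381,223), (373,234) and (349,228). The carton is on the pointer side, the pot on the far side and the glue in front.

```bash
cat > h.py <<'E'
import cv2,numpy as np
from scipy.spatial.transform import Rotation as R
def ray(f,u,v,z):
    d=R.from_rotvec(f["attitude"]).apply([(u-f["cx"])/f["fx"],(v-f["cy"])/f["fy"],1.])
    o=np.array(f["origin"]); return o+d*(z-o[2])/d[2]
def blob(m,roi):
    """largest blob in roi (u0,v0,u1,v1): centroid, area"""
    k=np.zeros(m.shape,np.uint8);u0,v0,u1,v1=roi;k[v0:v1,u0:u1]=m[v0:v1,u0:u1]
    n,l,s,c=cv2.connectedComponentsWithStats(k)
    i=1+np.argmax(s[1:,4]); return c[i],s[i],l==i
E
python3 - <<'E'
from h import *
for n,rw,rp in(("top",(355,200,405,245),(338,218,362,238)),("scene",(212,182,270,232),(265,192,292,212))):
    f=dict(np.load(n+"0.npz")); p=f["pixels"].astype(int); r,g,b=p[...,0],p[...,1],p[...,2]
    mx=p.max(2);mn=p.min(2)
    c,s,l=blob(((mx<60)).astype(np.uint8),rw)
    d,sd,_=blob((mn>130).astype(np.uint8),rw)
    cn,_=cv2.findContours(l.astype(np.uint8),0,1); hull=cv2.convexHull(np.vstack([max(cn,key=len)]))
    e=cv2.fitEllipse(hull)
    q,sq,lq=blob(((r>130)&(g<80)).astype(np.uint8),rp)
    print(n,c,s,e,d,sd,q,sq)
    w=ray(f,*e[0],.147); D=ray(f,*d,.147); P=ray(f,*q,.114)
    print("wheel",w,"dot",D-w,np.linalg.norm(D-w),"ptr",P-w, "ang",np.degrees(np.arctan2(*(D-w)[1::-1])-np.arctan2(*(P-w)[1::-1])))
    vv,uu=np.nonzero(lq); pts=np.array([ray(f,u,v,.114) for u,v in zip(uu,vv)])-w
    print("ptr radial",np.linalg.norm(pts[:,:2],axis=1).min(),np.linalg.norm(pts[:,:2],axis=1).max())
f=dict(np.load("top0.npz"))
for n,u,v,z in(("carton",293,223,.05),("glue",397,156,.13),("pot",459,208,.065),("potH1",470,183,.05),("potH2",453,233,.05),("plateTL",324,197,.02),("plateTR",416,191,.02),("plateBR",425,264,.02),("plateBL",330,270,.02),("nut1",335,229,.116),("nut2",424,221,.116)): print(n,ray(f,u,v,z).round(3))
E
```

```text
top [381.88191882 221.98523985] [365 206  34  34 813] ((381.50128173828125, 222.45558166503906), (32.05272674560547, 33.5072135925293), 129.2941131591797) [372.11764706 233.41176471] [370 232   5   4  17] [348.8028169  226.64788732] [344 223  13   9  71]
wheel [ 0.51919388 -0.10557335  0.147     ] dot [-0.02553619  0.02811359  0.        ] 0.03797987846418957 ptr [ 0.00280799  0.08190329 -0.033     ] ang 44.21313185599128
ptr radial 0.06263986969283244 0.09445134237797875
scene [239.36865539 205.95369546] [ 218  189   44   34 1123] ((239.58175659179688, 205.5616455078125), (33.44501495361328, 43.632171630859375), 78.90980529785156) [247.33333333 191.14814815] [244 189   7   5  27] [277.55963303 202.58715596] [268 196  18  11 109]
wheel [ 0.52382631 -0.1031033   0.147     ] dot [-0.02805737  0.02856384  0.        ] 0.04003884575104851 ptr [ 0.00411145  0.08073418 -0.033     ] ang 47.40282342961946
ptr radial 0.0589927632536778 0.09436580988193669
carton [0.558 0.126 0.05 ]
glue [ 0.699 -0.178  0.13 ]
pot [ 0.548 -0.346  0.065]
potH1 [ 0.62  -0.399  0.05 ]
potH2 [ 0.481 -0.322  0.05 ]
plateTL [0.631 0.029 0.02 ]
plateTR [ 0.62  -0.247  0.02 ]
plateBR [ 0.405 -0.237  0.02 ]
plateBL [0.417 0.036 0.02 ]
nut1 [0.519 0.014 0.116]
nut2 [ 0.515 -0.225  0.116]
```

Call:
arm_command([
  {"fingers": 0, "x": -0.02, "y": -0.02, "z": -0.04},
  {"fingers": 0, "x": -0.05, "y": -0.05, "z": -0.04},
  {"fingers": 0, "x": -0.08, "y": -0.08, "z": -0.04},
  {"fingers": 0, "x": -0.11, "y": -0.11, "z": -0.04},
  {"fingers": 0, "x": -0.14, "y": -0.14, "z": -0.04},
  {"fingers": 0, "x": -0.18, "y": -0.17, "z": -0.04},
  {"fingers": 0, "x": -0.21, "y": -0.2, "z": -0.04},
  {"fingers": 0, "x": -0.24, "y": -0.23, "z": -0.04},
], newtons=40)

```text
invalid input
```

Call:
arm_command([
  {"x": -0.03, "y": -0.03},
  {"x": -0.06, "y": -0.06},
  {"x": -0.09, "y": -0.09},
  {"x": -0.12, "y": -0.12},
  {"x": -0.15, "y": -0.15},
  {"x": -0.18, "y": -0.17},
  {"x": -0.21, "y": -0.2},
  {"x": -0.24, "y": -0.22},
])

```text
invalid input
```

Run:
```python
from cell import *
from h import *
s=observe()
for k in("clock","q","tool_pos","orientation","wrist_force","grip_width"): print(k,np.round(s[k],4))
f=grab_frame("scene"); np.savez("scene1.npz",**f)
cv2.imwrite("pics/s1.png",cv2.resize(f["pixels"][60:310,120:440,::-1],None,fx=2.4,fy=2.4))
```

```text
clock 0.1
q [-1.2392  0.3339  0.0399  1.4662 -0.0134  1.3433 -0.0585]
tool_pos [0.2713 0.5902 0.2117]
orientation [-6.7140e-01 -3.0688e+00  2.3000e-03]
wrist_force [ 0.0814 -0.1838 -0.5438]
grip_width 0.0859
```

View pics/s1.png

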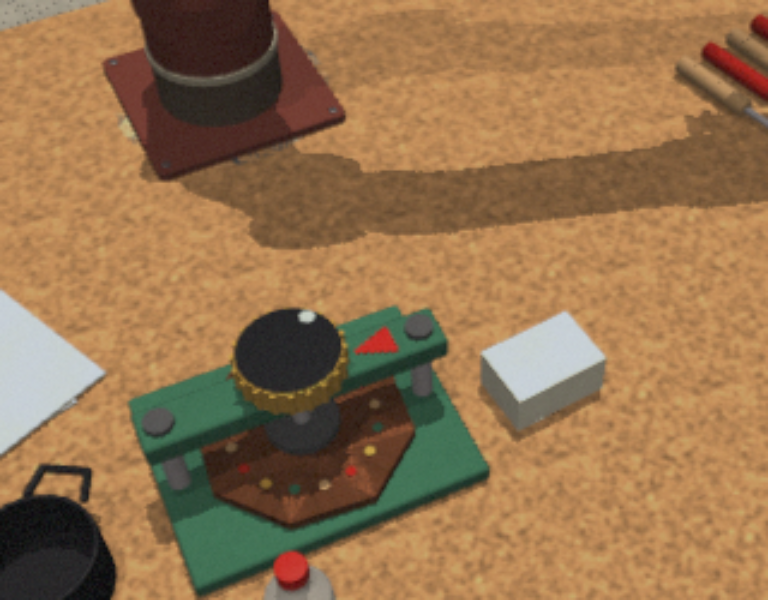

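The close-up shows the wheel with its dot at (307,317) in the crop, and the arm has not moved because both calls were refused. I'll try one row with every key filled in.

Call:
arm_command([
  {"fingers": 0.0, "x": 0.0, "y": 0.0, "z": -0.04, "yaw": 0.0},
], newtons=40)

```text
clock: 0.28
tool_pos: [0.2707, 0.5888, 0.2492]
orientation: [-0.671, -3.068, 0.011]
wrist_force: [0.4, -0.9, 1.4]
grip_width: 0.0696
grasp_force: 0.0
```

Call:
arm_command([
  {"fingers": 0, "x": -0.03, "y": -0.03, "z": 0, "yaw": 0},
  {"fingers": 0, "x": -0.06, "y": -0.06, "z": 0, "yaw": 0},
  {"fingers": 0, "x": -0.09, "y": -0.09, "z": 0, "yaw": 0},
  {"fingers": 0, "x": -0.12, "y": -0.12, "z": 0, "yaw": 0},
  {"fingers": 0, "x": -0.15, "y": -0.15, "z": 0, "yaw": 0},
  {"fingers": 0, "x": -0.18, "y": -0.17, "z": 0, "yaw": 0},
  {"fingers": 0, "x": -0.21, "y": -0.2, "z": 0, "yaw": 0},
  {"fingers": 0, "x": -0.24, "y": -0.23, "z": 0, "yaw": 0},
], newtons=40)

```text
clock: 1.27
tool_pos: [0.3937, 0.28, 0.2524]
orientation: [-0.671, -3.069, 0.0]
wrist_force: [0.4, -0.3, -0.7]
grip_width: 0.0001
grasp_force: 0.0
```

Call:
arm_command([
  {"fingers": 0, "x": -0.03, "y": -0.03, "z": 0, "yaw": 0},
  {"fingers": 0, "x": -0.06, "y": -0.06, "z": 0, "yaw": 0},
  {"fingers": 0, "x": -0.09, "y": -0.09, "z": 0, "yaw": 0},
  {"fingers": 0, "x": -0.12, "y": -0.12, "z": 0, "yaw": 0},
  {"fingers": 0, "x": -0.15, "y": -0.15, "z": 0, "yaw": 0},
  {"fingers": 0, "x": -0.18, "y": -0.17, "z": 0, "yaw": 0},
  {"fingers": 0, "x": -0.21, "y": -0.2, "z": 0, "yaw": 0},
  {"fingers": 0, "x": -0.24, "y": -0.22, "z": 0, "yaw": 0},
], newtons=40)

```text
clock: 2.28
tool_pos: [0.5198, -0.0205, 0.2526]
orientation: [0.673, 3.069, 0.0]
wrist_force: [1.5, 0.0, -0.5]
grip_width: -0.0001
grasp_force: 0.0
```

Run:
```python
from cell import *
from h import *
s=observe()
for k in("clock","q","tool_pos","orientation","wrist_force","grip_width"): print(k,np.round(s[k],4))
f=grab_frame("scene"); np.savez("scene1.npz",**f)
cv2.imwrite("pics/s2.png",cv2.resize(f["pixels"][60:310,120:440,::-1],None,fx=2.4,fy=2.4))
```

```text
clock 2.275
q [-0.6377  0.034   0.6142  1.7429 -0.0201  1.3709  1.1194]
tool_pos [ 0.5198 -0.0205  0.2526]
orientation [6.7280e-01 3.0687e+00 3.0000e-04]
wrist_force [ 1.4957  0.0321 -0.4752]
grip_width -0.0001
```

View pics/s2.png

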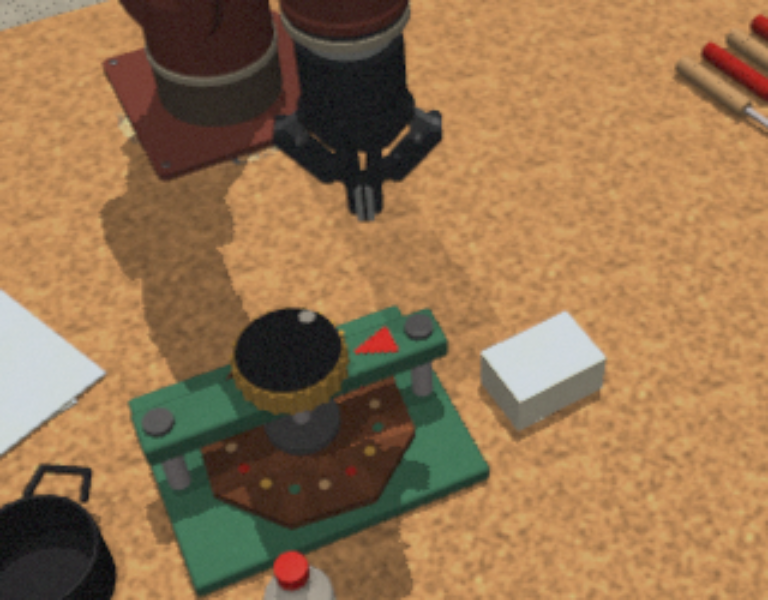

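The gripper is closed, with its tips at crop (367,213), clear of the press. The knuckles are well above the tips.

Run:
```python
from h import *
f=dict(np.load("scene1.npz"));Z=f["z_map"]
Rm=R.from_rotvec(f["attitude"])
v,u=np.mgrid[60:165,210:310];z=Z[60:165,210:310]
P=Rm.apply(np.stack([(u-f["cx"])/f["fx"]*z,(v-f["cy"])/f["fy"]*z,z],-1).reshape(-1,3))+f["origin"]
T=R.from_rotvec([.6728,3.0687,0]).inv().apply(P-[.5198,-.0205,.2526])
T=T[(T[:,2]<.05)&(T[:,2]>-.1)&(np.abs(T[:,:2]).max(1)<.09)]
for a in np.arange(-.1,.05,.01):
    q=T[(T[:,2]>=a)&(T[:,2]<a+.01)]
    if len(q): print(round(a,2),len(q),q.min(0).round(4),q.max(0).round(4))
# triangulate wheel: depth of wheel top
for n in("top0","scene1"):
    f=dict(np.load(n+".npz"));c={"top0":(381,221),"scene1":(238,207)}[n]
    z=np.median(f["z_map"][c[1]-4:c[1]+5,c[0]-4:c[0]+5]);print(n,R.from_rotvec(f["attitude"]).apply([(c[0]-f["cx"])/f["fx"]*z,(c[1]-f["cy"])/f["fy"]*z,z])+f["origin"])
```

```text
-0.1 214 [-0.0213 -0.0543 -0.0999] [ 0.0082  0.0559 -0.09  ]
-0.09 175 [-0.0212 -0.0481 -0.09  ] [ 0.0113  0.0485 -0.08  ]
-0.08 245 [-0.0169 -0.0393 -0.08  ] [ 0.0099  0.0429 -0.0702]
-0.07 124 [-0.0174 -0.0317 -0.07  ] [ 0.0078  0.0335 -0.0601]
-0.06 55 [-0.0156 -0.0144 -0.0594] [ 0.0085  0.0148 -0.0502]
-0.05 58 [-0.0162 -0.0121 -0.0496] [-0.007   0.0143 -0.0403]
-0.04 55 [-0.0155 -0.0124 -0.0395] [-0.0062  0.0135 -0.0302]
-0.03 31 [-0.0151 -0.0112 -0.0297] [-0.0065  0.013  -0.0221]
-0.02 1 [-0.011  -0.0044 -0.0192] [-0.011  -0.0044 -0.0192]
top0 [ 0.52287325 -0.10453902  0.14855524]
scene1 [ 0.52546057 -0.10725628  0.14656876]
```

Run:
```python
from h import *
f=dict(np.load("scene1.npz"))
Rm=R.from_rotvec(f["attitude"]).inv()
for dz in(-.06,-.04,-.02,0,.01,.02):
    c=Rm.apply(np.array([.5198,-.0205,.2526-dz])-f["origin"]);print(dz,f["fx"]*c[0]/c[2]+f["cx"],f["fy"]*c[1]/c[2]+f["cy"],c[2])
for v in range(134,156,2): print(v,f["pixels"][v,268:280:2].sum(1),f["z_map"][v,268:280:2].round(3))
```

```text
-0.06 269.81062739756715 131.97963255279313 0.8920429658257283
-0.04 270.6188919620191 139.8383722485819 0.9076514151113791
-0.02 271.3998278036486 147.4313953358165 0.9232598643970298
0 272.15479792186017 154.77195422960745 0.9388683136826806
0.01 272.52294719246055 158.35146199734493 0.946672538325506
0.02 272.88507616016545 161.87243448415367 0.9544767629683314
134 [84 86 87 87 62 85] [0.877 0.894 0.879 0.877 0.877 0.879]
136 [ 82  94 115  72  84  76] [0.881 0.891 0.881 0.877 0.88  0.888]
138 [183 201 248 184  90  91] [0.885 0.886 0.889 0.886 0.886 0.892]
140 [232 171 212 235  71 106] [0.891 0.89  0.89  0.891 0.899 0.895]
142 [224 195 175 241  78  79] [0.895 0.894 0.892 0.894 0.901 0.902]
144 [210 216 144 248 112  86] [0.897 0.896 0.895 0.898 0.908 0.905]
146 [188 257 111 244 114  79] [0.898 0.906 0.901 0.904 0.91  0.909]
148 [173 243  86 251 172 198] [0.908 0.908 0.908 0.904 0.914 0.914]
150 [346 243 106 249 328 349] [1.299 0.911 0.91  0.909 1.302 1.299]
152 [383 313 271 339 379 345] [1.29  1.293 1.295 1.295 1.296 1.295]
154 [394 446 436 418 429 404] [1.286 1.287 1.292 1.285 1.289 1.286]
```

Call:
arm_command([
  {"fingers": 0, "x": -0.016, "y": -0.004, "z": 0, "yaw": 10},
  {"fingers": 0, "x": -0.032, "y": -0.009, "z": 0, "yaw": 20},
  {"fingers": 0, "x": -0.048, "y": -0.013, "z": 0, "yaw": 30},
  {"fingers": 0, "x": -0.064, "y": -0.017, "z": 0, "yaw": 40},
  {"fingers": 0, "x": -0.08, "y": -0.022, "z": 0, "yaw": 50},
  {"fingers": 0, "x": -0.096, "y": -0.026, "z": 0, "yaw": 60},
  {"fingers": 0, "x": -0.112, "y": -0.03, "z": 0, "yaw": 70},
  {"fingers": 0, "x": -0.127, "y": -0.035, "z": 0, "yaw": 80},
], newtons=40)

```text
clock: 3.32
tool_pos: [0.6207, -0.1035, 0.2522]
orientation: [-2.492, -1.912, 0.001]
wrist_force: [-0.7, -0.0, -0.3]
grip_width: 0.0005
grasp_force: 0.0
```

```bash
cat >> h.py <<'E'
def heading(s):
    x=R.from_rotvec(s["orientation"]).apply([1,0,0]); return np.degrees(np.arctan2(x[1],x[0]))
def show(s): print("t",s["clock"],"pos",np.round(s["tool_pos"],4),"h",heading(s).round(2),"q7",np.round(s["q"][6],2),"F",np.round(s["wrist_force"],1))
E
python3 -c "
from cell import *
from h import *
show(observe())"
```

```text
t 3.325 pos [ 0.6207 -0.1035  0.2522] h 75.01 q7 0.04 F [-0.7 -0.  -0.3]
```

Call:
arm_command([
  {"fingers": 0, "x": 0, "y": 0, "z": 0.01, "yaw": 10},
  {"fingers": 0, "x": 0, "y": 0, "z": 0.02, "yaw": 20},
  {"fingers": 0, "x": 0, "y": 0, "z": 0.03, "yaw": 30},
  {"fingers": 0, "x": 0, "y": 0, "z": 0.04, "yaw": 40},
  {"fingers": 0, "x": 0, "y": 0, "z": 0.05, "yaw": 50},
  {"fingers": 0, "x": 0, "y": 0, "z": 0.06, "yaw": 60},
  {"fingers": 0, "x": 0, "y": 0, "z": 0.07, "yaw": 70},
  {"fingers": 0, "x": 0, "y": 0, "z": 0.08, "yaw": 80},
], newtons=40)

```text
clock: 4.32
tool_pos: [0.6202, -0.1031, 0.1719]
orientation: [-3.138, 0.137, 0.001]
wrist_force: [-0.5, -0.1, -0.1]
grip_width: -0.0001
grasp_force: 0.0
```

Call:
arm_command([
  {"fingers": 0, "x": 0, "y": 0, "z": 0.01, "yaw": 10},
  {"fingers": 0, "x": 0, "y": 0, "z": 0.02, "yaw": 20},
  {"fingers": 0, "x": 0, "y": 0, "z": 0.03, "yaw": 30},
  {"fingers": 0, "x": 0, "y": 0, "z": 0.04, "yaw": 40},
  {"fingers": 0, "x": 0, "y": 0, "z": 0.04, "yaw": 46},
  {"fingers": 0, "x": 0, "y": 0, "z": 0.04, "yaw": 46},
], newtons=40)

```text
clock: 5.08
tool_pos: [0.6202, -0.1033, 0.132]
orientation: [2.839, -1.343, -0.001]
wrist_force: [-0.5, 0.7, 0.9]
grip_width: 0.0001
grasp_force: 0.0
```

Run:
```python
from cell import *
from h import *
s=observe();show(s)
for n in("scene","top"):
    f=grab_frame(n);np.savez(n+"2.npz",**f)
    Rm=R.from_rotvec(f["attitude"]).inv(); c=Rm.apply(np.array(s["tool_pos"])-f["origin"]); u=int(f["fx"]*c[0]/c[2]+f["cx"]);v=int(f["fy"]*c[1]/c[2]+f["cy"]); print(n,u,v)
    im=f["pixels"][v-60:v+65,u-80:u+80,::-1]; cv2.imwrite(f"pics/{n}2.png",cv2.resize(im,None,fx=4,fy=4,interpolation=1))
    v,u=np.mgrid[v-60:v+40,u-60:u+60];z=f["z_map"][v,u]
    P=Rm.inv().apply(np.stack([(u-f["cx"])/f["fx"]*z,(v-f["cy"])/f["fy"]*z,z],-1).reshape(-1,3))+f["origin"]
    T=R.from_rotvec(s["orientation"]).inv().apply(P-s["tool_pos"])
    T=T[(np.abs(T[:,:2]).max(1)<.03)]
    for a in np.arange(-.06,.03,.01):
        q=T[(T[:,2]>=a)&(T[:,2]<a+.01)]
        if len(q): print(round(a,2),len(q),q.min(0).round(4),q.max(0).round(4))
a=cv2.imread("pics/scene2.png");cv2.imwrite("pics/c2.png",a)
```

```text
t 5.075 pos [ 0.6202 -0.1033  0.132 ] h -50.63 q7 -1.87 F [-0.5  0.7  0.9]
scene 258 244
-0.06 27 [ 0.0067 -0.0163 -0.0598] [ 0.0141  0.0054 -0.05  ]
-0.05 39 [ 0.0011 -0.0161 -0.0497] [ 0.0129  0.0125 -0.04  ]
-0.04 47 [-0.0037 -0.0167 -0.0399] [ 0.0138  0.0121 -0.0302]
-0.03 26 [ 0.0005 -0.0139 -0.0297] [ 0.0141  0.0098 -0.0205]
top 374 186
```

View pics/scene2.png

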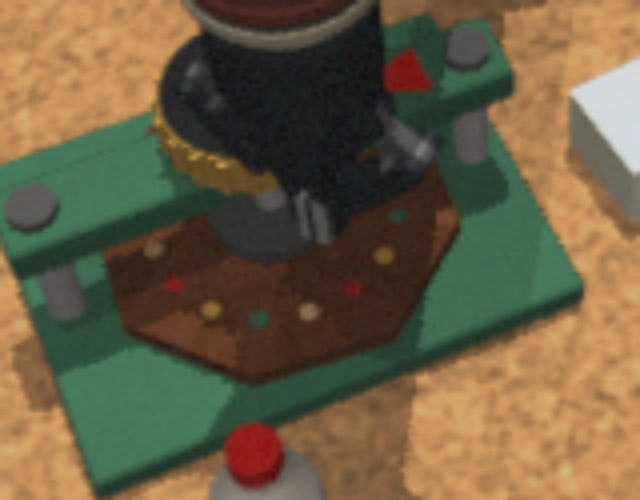

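The tips are at crop (318,238), about 21 mm above the reported TCP in both looks, so the TCP at z=0.109 puts them at 0.130.

Call:
arm_command([
  {"fingers": 0, "x": 0, "y": 0, "z": 0.012, "yaw": 0},
  {"fingers": 0, "x": 0, "y": 0, "z": 0.023, "yaw": 0},
  {"fingers": 0, "x": -0.005, "y": 0.007, "z": 0.023, "yaw": 0},
  {"fingers": 0, "x": -0.01, "y": 0.014, "z": 0.023, "yaw": 0},
  {"fingers": 0, "x": -0.014, "y": 0.019, "z": 0.023, "yaw": 0},
  {"fingers": 0, "x": -0.016, "y": 0.022, "z": 0.023, "yaw": 0},
  {"fingers": 0, "x": -0.016, "y": 0.022, "z": 0.023, "yaw": 0},
], newtons=40)

```text
clock: 6.05
tool_pos: [0.5932, -0.105, 0.1097]
orientation: [-2.839, 1.344, -0.0]
wrist_force: [0.2, -0.3, 1.0]
grip_width: 0.0
grasp_force: 0.0
```

Call:
arm_command([
  {"fingers": 0, "x": -0.0006, "y": 0.0008, "z": 0, "yaw": 0},
  {"fingers": 0, "x": -0.0013, "y": 0.0015, "z": 0, "yaw": 0},
  {"fingers": 0, "x": -0.0019, "y": 0.0023, "z": 0, "yaw": 0},
], newtons=40)

```text
clock: 6.42
tool_pos: [0.5903, -0.1052, 0.1095]
orientation: [2.839, -1.344, -0.0]
wrist_force: [-0.4, -0.0, -1.3]
grip_width: -0.0001
grasp_force: 0.0
```

Run:
```python
from cell import *
from h import *
s=observe();show(s)
f=grab_frame("scene");np.savez("scene3.npz",**f)
cv2.imwrite("pics/s3.png",cv2.resize(f["pixels"][170:280,190:340,::-1],None,fx=5,fy=5,interpolation=1))
```

```text
t 6.425 pos [ 0.5903 -0.1052  0.1095] h -50.68 q7 -1.84 F [-0.4 -0.  -1.3]
```

View pics/s3.png

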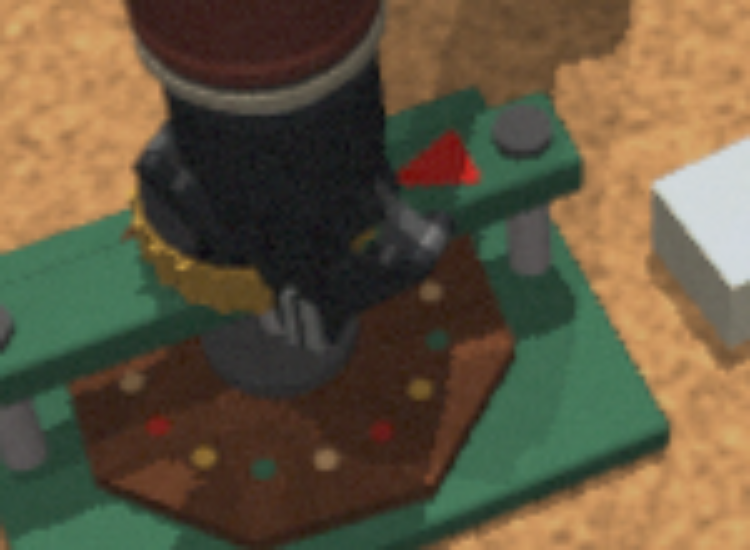

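The fingertips, at crop (300,325), stand just in front of the rim at wheel height. The wrist shows no contact yet.

Call:
arm_command([
  {"fingers": 0, "x": -0.0005, "y": 0.0006, "z": 0, "yaw": 0},
  {"fingers": 0, "x": -0.001, "y": 0.0012, "z": 0, "yaw": 0},
], newtons=40)

```text
clock: 6.72
tool_pos: [0.5887, -0.1052, 0.1095]
orientation: [2.839, -1.345, -0.0]
wrist_force: [0.0, 1.1, 0.1]
grip_width: 0.0001
grasp_force: 0.0
```

Call:
arm_command([
  {"fingers": 0, "x": -0.0004, "y": 0.0005, "z": 0, "yaw": 0},
  {"fingers": 0, "x": -0.0007, "y": 0.0008, "z": 0, "yaw": 0},
], newtons=40)

```text
clock: 6.98
tool_pos: [0.5876, -0.1051, 0.1095]
orientation: [2.839, -1.345, -0.0]
wrist_force: [-0.3, 0.5, -0.4]
grip_width: -0.0
grasp_force: 0.0
```

Call:
arm_command([
  {"fingers": 0, "x": -0.0004, "y": 0.0005, "z": 0, "yaw": 0},
  {"fingers": 0, "x": -0.0007, "y": 0.0008, "z": 0, "yaw": 0},
], newtons=40)

```text
clock: 7.22
tool_pos: [0.5866, -0.1051, 0.1095]
orientation: [2.839, -1.345, 0.0]
wrist_force: [-0.2, 0.6, -1.2]
grip_width: -0.0002
grasp_force: 0.0
```

Call:
arm_command([
  {"fingers": 0, "x": -0.0015, "y": -0.0013, "z": 0, "yaw": 0},
  {"fingers": 0, "x": -0.0031, "y": -0.0025, "z": 0, "yaw": 0},
  {"fingers": 0, "x": -0.0046, "y": -0.0038, "z": 0, "yaw": 0},
  {"fingers": 0, "x": -0.0062, "y": -0.005, "z": 0, "yaw": 0},
], newtons=40)

```text
clock: 7.72
tool_pos: [0.5865, -0.0969, 0.1095]
orientation: [2.839, -1.345, -0.0]
wrist_force: [-0.5, -0.4, 0.0]
grip_width: -0.0
grasp_force: 0.0
```

Call:
arm_command([
  {"fingers": 0, "x": -0.0006, "y": 0.0008, "z": 0, "yaw": 0},
  {"fingers": 0, "x": -0.0006, "y": 0.0008, "z": 0, "yaw": 0},
], newtons=40)

```text
clock: 7.98
tool_pos: [0.5854, -0.0972, 0.1095]
orientation: [2.839, -1.345, -0.0]
wrist_force: [0.6, 0.7, 1.7]
grip_width: 0.0001
grasp_force: 0.0
```

Call:
arm_command([
  {"fingers": 0, "x": -0.0006, "y": 0.0008, "z": 0, "yaw": 0},
  {"fingers": 0, "x": -0.0006, "y": 0.0008, "z": 0, "yaw": 0},
], newtons=40)

```text
clock: 8.22
tool_pos: [0.5845, -0.0973, 0.1095]
orientation: [2.839, -1.345, -0.0]
wrist_force: [-0.2, -0.2, -0.2]
grip_width: -0.0002
grasp_force: 0.0
```

Call:
arm_command([
  {"fingers": 0, "x": -0.0006, "y": 0.0008, "z": 0, "yaw": 0},
  {"fingers": 0, "x": -0.0006, "y": 0.0008, "z": 0, "yaw": 0},
], newtons=40)

```text
clock: 8.48
tool_pos: [0.5835, -0.0973, 0.1095]
orientation: [2.839, -1.345, -0.0]
wrist_force: [-0.3, 0.5, 0.4]
grip_width: -0.0002
grasp_force: 0.0
```

Call:
arm_command([
  {"fingers": 0, "x": -0.0006, "y": 0.0008, "z": 0, "yaw": 0},
  {"fingers": 0, "x": -0.0006, "y": 0.0008, "z": 0, "yaw": 0},
], newtons=40)

```text
clock: 8.72
tool_pos: [0.5825, -0.0973, 0.1095]
orientation: [2.839, -1.345, -0.0]
wrist_force: [0.2, 0.8, 0.2]
grip_width: 0.0002
grasp_force: 0.0
```

Call:
arm_command([
  {"fingers": 0, "x": -0.0006, "y": 0.0008, "z": 0, "yaw": 0},
  {"fingers": 0, "x": -0.0006, "y": 0.0008, "z": 0, "yaw": 0},
], newtons=40)

```text
clock: 8.98
tool_pos: [0.5817, -0.0972, 0.1096]
orientation: [-2.839, 1.344, -0.001]
wrist_force: [0.8, 0.0, -0.2]
grip_width: -0.0005
grasp_force: 0.4
```

Call:
arm_command([
  {"fingers": 0, "x": -0.0006, "y": 0.0008, "z": 0, "yaw": 0},
  {"fingers": 0, "x": -0.0006, "y": 0.0008, "z": 0, "yaw": 0},
], newtons=40)

```text
clock: 9.22
tool_pos: [0.5813, -0.0972, 0.1097]
orientation: [-2.839, 1.344, -0.002]
wrist_force: [5.5, -0.4, -2.8]
grip_width: -0.0003
grasp_force: 2.3
```

```bash
cat >> h.py <<'E'
C=np.array([.5205,-.105])
def orbit(p,h,r,dphi,n=8,dz=0,C=C):
    """rows in tool axes from commanded p,h: to radius r (reached linearly) while turning dphi deg CCW; returns end pose"""
    v=np.array(p)-C; r0=np.hypot(*v); f0=np.arctan2(v[1],v[0]); a=np.radians(h); ex=np.array([np.cos(a),np.sin(a)]); ey=np.array([ex[1],-ex[0]])
    print("start r %.4f phi %.1f"%(r0,np.degrees(f0)))
    for i in range(1,n+1):
        t=f0+np.radians(dphi)*i/n; rr=r0+(r-r0)*i/n
        q=C+rr*np.array([np.cos(t),np.sin(t)]); d=q-p
        print('{"fingers":0,"x":%.4f,"y":%.4f,"z":%.4f,"yaw":%.1f},'%(d@ex,d@ey,dz*i/n,-dphi*i/n))
    print("end",q.round(4),h+dphi)
E
python3 -c "
from h import *
orbit([.5806,-.0972],-50.65,.0605,40)"
```

```text
start r 0.0606 phi 7.4
{"fingers":0,"x":-0.0046,"y":-0.0026,"z":0.0000,"yaw":-5.0},
{"fingers":0,"x":-0.0094,"y":-0.0048,"z":0.0000,"yaw":-10.0},
{"fingers":0,"x":-0.0144,"y":-0.0065,"z":0.0000,"yaw":-15.0},
{"fingers":0,"x":-0.0195,"y":-0.0078,"z":0.0000,"yaw":-20.0},
{"fingers":0,"x":-0.0247,"y":-0.0087,"z":0.0000,"yaw":-25.0},
{"fingers":0,"x":-0.0300,"y":-0.0091,"z":0.0000,"yaw":-30.0},
{"fingers":0,"x":-0.0353,"y":-0.0090,"z":0.0000,"yaw":-35.0},
{"fingers":0,"x":-0.0405,"y":-0.0085,"z":0.0000,"yaw":-40.0},
end [ 0.5615 -0.0605] -10.649999999999999
```

Call:
arm_command([
  {"fingers": 0, "x": -0.0046, "y": -0.0026, "z": 0, "yaw": -5},
  {"fingers": 0, "x": -0.0094, "y": -0.0048, "z": 0, "yaw": -10},
  {"fingers": 0, "x": -0.0144, "y": -0.0065, "z": 0, "yaw": -15},
  {"fingers": 0, "x": -0.0195, "y": -0.0078, "z": 0, "yaw": -20},
], newtons=40)

```text
clock: 9.72
tool_pos: [0.5753, -0.0772, 0.11]
orientation: [-3.031, 0.826, -0.004]
wrist_force: [7.0, -0.0, -1.6]
grip_width: 0.0002
grasp_force: 2.9
```

```bash
cat > look.py <<'E'
from cell import *
from h import *
import sys
s=observe();show(s)
zt=float(sys.argv[1]) if len(sys.argv)>1 else .147
for n,roi in(("top",(355,200,405,245)),("scene",(212,175,270,232))):
    f=grab_frame(n); m=(f["pixels"].min(2)>115).astype(np.uint8)
    k=np.zeros_like(m);u0,v0,u1,v1=roi;k[v0:v1,u0:u1]=m[v0:v1,u0:u1]
    _,l,st,c=cv2.connectedComponentsWithStats(k)
    for i in range(1,len(st)):
        d=ray(f,*c[i],zt)[:2]-([.5192,-.1056] if n=="top" else [.5238,-.1031]); r=np.hypot(*d)
        if st[i,4]>=4 and .030<r<.046: print(n,"px",c[i].round(1),"area",st[i,4],"r",r.round(4),"wheel deg past pointer",(np.degrees(np.arctan2(d[1],d[0]))-88).round(1)%360)
E
python3 look.py
```

```text
t 9.725 pos [ 0.5753 -0.0772  0.11  ] h -30.5 q7 -1.6 F [ 7.  -0.  -1.6]
```

Call:
arm_command([
  {"fingers": 0, "x": -0.0046, "y": -0.0026, "z": 0, "yaw": -5},
  {"fingers": 0, "x": -0.0094, "y": -0.0048, "z": 0, "yaw": -10},
  {"fingers": 0, "x": -0.0144, "y": -0.0065, "z": 0, "yaw": -15},
  {"fingers": 0, "x": -0.0195, "y": -0.0078, "z": 0, "yaw": -20},
  {"fingers": 0, "x": -0.0247, "y": -0.0087, "z": 0, "yaw": -25},
  {"fingers": 0, "x": -0.03, "y": -0.0091, "z": 0, "yaw": -30},
  {"fingers": 0, "x": -0.0353, "y": -0.009, "z": 0, "yaw": -35},
  {"fingers": 0, "x": -0.0405, "y": -0.0085, "z": 0, "yaw": -40},
], newtons=40)

```text
clock: 10.82
tool_pos: [0.545, -0.0476, 0.1101]
orientation: [-3.129, -0.262, -0.004]
wrist_force: [5.5, 5.4, 1.6]
grip_width: -0.0002
grasp_force: 3.6
```

```bash
python3 look.py
```

```text
t 10.825 pos [ 0.545  -0.0476  0.1101] h 9.58 q7 -1.08 F [5.5 5.4 1.6]
scene px [228.7 193.7] area 23 r 0.0403 wheel deg past pointer 104.0
```

```bash
python3 -c "
from h import *
orbit([.5806,-.0972],-50.65,.0606,80)"
```

```text
start r 0.0606 phi 7.4
{"fingers":0,"x":-0.0094,"y":-0.0048,"z":0.0000,"yaw":-10.0},
{"fingers":0,"x":-0.0195,"y":-0.0079,"z":0.0000,"yaw":-20.0},
{"fingers":0,"x":-0.0300,"y":-0.0091,"z":0.0000,"yaw":-30.0},
{"fingers":0,"x":-0.0406,"y":-0.0086,"z":0.0000,"yaw":-40.0},
{"fingers":0,"x":-0.0508,"y":-0.0062,"z":0.0000,"yaw":-50.0},
{"fingers":0,"x":-0.0606,"y":-0.0021,"z":0.0000,"yaw":-60.0},
{"fingers":0,"x":-0.0694,"y":0.0037,"z":0.0000,"yaw":-70.0},
{"fingers":0,"x":-0.0771,"y":0.0109,"z":0.0000,"yaw":-80.0},
end [ 0.5233 -0.0445] 29.35
```

Call:
arm_command([
  {"fingers": 0, "x": -0.0046, "y": -0.0026, "z": 0, "yaw": -5},
  {"fingers": 0, "x": -0.0094, "y": -0.0048, "z": 0, "yaw": -10},
  {"fingers": 0, "x": -0.0144, "y": -0.0065, "z": 0, "yaw": -15},
  {"fingers": 0, "x": -0.0195, "y": -0.0078, "z": 0, "yaw": -20},
  {"fingers": 0, "x": -0.0247, "y": -0.0087, "z": 0, "yaw": -25},
  {"fingers": 0, "x": -0.03, "y": -0.0091, "z": 0, "yaw": -30},
  {"fingers": 0, "x": -0.0353, "y": -0.009, "z": 0, "yaw": -35},
  {"fingers": 0, "x": -0.0405, "y": -0.0085, "z": 0, "yaw": -40},
], newtons=40)

```text
clock: 11.92
tool_pos: [0.5028, -0.0449, 0.1101]
orientation: [-2.849, -1.317, -0.003]
wrist_force: [0.6, 9.3, 6.3]
grip_width: 0.0002
grasp_force: 5.0
```

Call:
arm_command([
  {"fingers": 0, "x": -0.0094, "y": -0.0048, "z": 0, "yaw": -10},
  {"fingers": 0, "x": -0.0195, "y": -0.0079, "z": 0, "yaw": -20},
  {"fingers": 0, "x": -0.03, "y": -0.0091, "z": 0, "yaw": -30},
  {"fingers": 0, "x": -0.0406, "y": -0.0086, "z": 0, "yaw": -40},
  {"fingers": 0, "x": -0.0508, "y": -0.0062, "z": 0, "yaw": -50},
  {"fingers": 0, "x": -0.0606, "y": -0.0021, "z": 0, "yaw": -60},
  {"fingers": 0, "x": -0.0694, "y": 0.0037, "z": 0, "yaw": -70},
  {"fingers": 0, "x": -0.0771, "y": 0.0109, "z": 0, "yaw": -80},
], newtons=40)

```text
clock: 12.92
tool_pos: [0.4587, -0.113, 0.109]
orientation: [-1.335, -2.84, 0.0]
wrist_force: [-1.8, 2.1, 0.6]
grip_width: 0.0002
grasp_force: 1.6
```

```bash
python3 look.py .148
```

```text
t 12.925 pos [ 0.4587 -0.113   0.109 ] h 129.65 q7 0.91 F [-1.8  2.1  0.6]
top px [391.5 211.5] area 4 r 0.0393 wheel deg past pointer 222.6
scene px [230.5 218.4] area 22 r 0.0362 wheel deg past pointer 220.6
```

```bash
python3 -c "
from h import *
orbit([.4587,-.113],129.65,.0606,70,C=np.array([.521,-.1048]))"
```

```text
start r 0.0628 phi -172.5
{"fingers":0,"x":-0.0086,"y":-0.0042,"z":0.0000,"yaw":-8.8},
{"fingers":0,"x":-0.0177,"y":-0.0071,"z":0.0000,"yaw":-17.5},
{"fingers":0,"x":-0.0271,"y":-0.0085,"z":0.0000,"yaw":-26.2},
{"fingers":0,"x":-0.0365,"y":-0.0084,"z":0.0000,"yaw":-35.0},
{"fingers":0,"x":-0.0458,"y":-0.0070,"z":0.0000,"yaw":-43.8},
{"fingers":0,"x":-0.0547,"y":-0.0041,"z":0.0000,"yaw":-52.5},
{"fingers":0,"x":-0.0630,"y":0.0000,"z":0.0000,"yaw":-61.2},
{"fingers":0,"x":-0.0706,"y":0.0053,"z":0.0000,"yaw":-70.0},
end [ 0.5079 -0.164 ] 199.65
```

Call:
arm_command([
  {"fingers": 0, "x": -0.0086, "y": -0.0042, "z": 0, "yaw": -8.8},
  {"fingers": 0, "x": -0.0177, "y": -0.0071, "z": 0, "yaw": -17.5},
  {"fingers": 0, "x": -0.0271, "y": -0.0085, "z": 0, "yaw": -26.2},
  {"fingers": 0, "x": -0.0365, "y": -0.0084, "z": 0, "yaw": -35},
  {"fingers": 0, "x": -0.0458, "y": -0.007, "z": 0, "yaw": -43.8},
  {"fingers": 0, "x": -0.0547, "y": -0.0041, "z": 0, "yaw": -52.5},
  {"fingers": 0, "x": -0.063, "y": 0, "z": 0, "yaw": -61.2},
  {"fingers": 0, "x": -0.0706, "y": 0.0053, "z": 0, "yaw": -70},
], newtons=40)

```text
clock: 14.02
tool_pos: [0.5086, -0.1646, 0.1093]
orientation: [0.526, -3.095, 0.0]
wrist_force: [-2.6, 0.0, 1.8]
grip_width: -0.0001
grasp_force: 1.2
```

```bash
python3 look.py .148
```

```text
t 14.025 pos [ 0.5086 -0.1646  0.1093] h -160.73 q7 2.32 F [-2.6  0.   1.8]
top px [374.5 209. ] area 26 r 0.0391 wheel deg past pointer 291.6
scene px [252.3 214.2] area 36 r 0.0359 wheel deg past pointer 295.3
```

Call:
arm_command([
  {"fingers": 0, "x": 0.005, "y": -0.0086, "z": 0, "yaw": 0},
  {"fingers": 0, "x": 0.0102, "y": -0.0172, "z": 0, "yaw": 0},
  {"fingers": 0, "x": 0.0102, "y": -0.0172, "z": -0.03, "yaw": 5},
  {"fingers": 0, "x": 0.0102, "y": -0.0172, "z": -0.06, "yaw": 15},
  {"fingers": 0, "x": -0.018, "y": -0.01, "z": -0.06, "yaw": 25},
  {"fingers": 0, "x": -0.047, "y": -0.003, "z": -0.06, "yaw": 35},
  {"fingers": 0, "x": -0.076, "y": 0.004, "z": -0.06, "yaw": 45},
  {"fingers": 0, "x": -0.106, "y": 0.011, "z": -0.06, "yaw": 55},
], newtons=40)

```text
clock: 15.12
tool_pos: [0.6062, -0.119, 0.1697]
orientation: [0.975, 2.986, 0.0]
wrist_force: [0.4, -1.0, -0.6]
grip_width: -0.0001
grasp_force: 0.0
```

Call:
arm_command([
  {"fingers": 0, "x": 0, "y": 0, "z": 0, "yaw": 10.5},
  {"fingers": 0, "x": 0, "y": 0, "z": 0, "yaw": 21},
  {"fingers": 0, "x": 0, "y": 0, "z": 0, "yaw": 31.5},
  {"fingers": 0, "x": 0, "y": 0, "z": 0, "yaw": 42},
  {"fingers": 0, "x": 0, "y": 0, "z": 0, "yaw": 52.5},
  {"fingers": 0, "x": 0, "y": 0, "z": 0, "yaw": 63},
  {"fingers": 0, "x": 0, "y": 0, "z": 0, "yaw": 73.5},
  {"fingers": 0, "x": 0, "y": 0, "z": 0, "yaw": 84},
], newtons=40)

```text
clock: 16.12
tool_pos: [0.6054, -0.1194, 0.1698]
orientation: [2.723, 1.566, 0.001]
wrist_force: [-0.4, -0.3, 0.3]
grip_width: -0.0002
grasp_force: 0.0
```

Call:
arm_command([
  {"fingers": 0, "x": 0, "y": 0, "z": 0, "yaw": 10.5},
  {"fingers": 0, "x": 0, "y": 0, "z": 0, "yaw": 21},
  {"fingers": 0, "x": 0, "y": 0, "z": 0, "yaw": 31.5},
  {"fingers": 0, "x": 0, "y": 0, "z": 0, "yaw": 42},
  {"fingers": 0, "x": 0, "y": 0, "z": 0, "yaw": 52.5},
  {"fingers": 0, "x": 0, "y": 0, "z": 0, "yaw": 63},
  {"fingers": 0, "x": 0, "y": 0, "z": 0, "yaw": 73.5},
  {"fingers": 0, "x": 0, "y": 0, "z": 0, "yaw": 84},
], newtons=40)

```text
clock: 17.12
tool_pos: [0.6055, -0.1194, 0.1697]
orientation: [3.072, -0.658, 0.0]
wrist_force: [0.2, -0.5, 0.6]
grip_width: -0.0
grasp_force: 0.0
```

Call:
arm_command([
  {"fingers": 0, "x": 0, "y": 0, "z": 0, "yaw": 10.5},
  {"fingers": 0, "x": 0, "y": 0, "z": 0, "yaw": 21},
  {"fingers": 0, "x": 0, "y": 0, "z": 0, "yaw": 31.5},
  {"fingers": 0, "x": 0, "y": 0, "z": 0, "yaw": 42},
  {"fingers": 0, "x": 0, "y": 0, "z": 0, "yaw": 44},
  {"fingers": 0, "x": 0, "y": 0, "z": 0, "yaw": 44},
], newtons=40)

```text
clock: 17.88
tool_pos: [0.6055, -0.1191, 0.1696]
orientation: [-2.611, 1.747, -0.0]
wrist_force: [0.1, -0.2, 0.3]
grip_width: 0.0002
grasp_force: 0.0
```

```bash
python3 look.py .148
```

```text
t 17.875 pos [ 0.6055 -0.1191  0.1696] h -67.57 q7 -2.09 F [ 0.1 -0.2  0.3]
```

Call:
arm_command([
  {"fingers": 0, "x": 0, "y": 0, "z": 0.03, "yaw": 0},
  {"fingers": 0, "x": 0, "y": 0, "z": 0.06, "yaw": 0},
  {"fingers": 0, "x": -0.005, "y": 0.008, "z": 0.06, "yaw": 0},
  {"fingers": 0, "x": -0.009, "y": 0.0144, "z": 0.06, "yaw": 0},
  {"fingers": 0, "x": -0.0115, "y": 0.0182, "z": 0.06, "yaw": 0},
  {"fingers": 0, "x": -0.0125, "y": 0.0198, "z": 0.06, "yaw": 0},
  {"fingers": 0, "x": -0.0129, "y": 0.0206, "z": 0.06, "yaw": 0},
  {"fingers": 0, "x": -0.0129, "y": 0.0206, "z": 0.06, "yaw": 0},
], newtons=40)

```text
clock: 18.98
tool_pos: [0.5818, -0.1147, 0.1097]
orientation: [-2.609, 1.749, -0.0]
wrist_force: [-0.8, -0.2, 0.6]
grip_width: 0.0001
grasp_force: 0.0
```

```bash
python3 look.py .148; python3 -c "
from h import *
C=np.array([.5212,-.1046])
orbit([.5815,-.115],-67.6,.0605,80,C=C)"
```

```text
t 18.975 pos [ 0.5818 -0.1147  0.1097] h -67.67 q7 -2.07 F [-0.8 -0.2  0.6]
start r 0.0612 phi -9.8
{"fingers":0,"x":-0.0095,"y":-0.0048,"z":0.0000,"yaw":-10.0},
{"fingers":0,"x":-0.0197,"y":-0.0079,"z":0.0000,"yaw":-20.0},
{"fingers":0,"x":-0.0303,"y":-0.0091,"z":0.0000,"yaw":-30.0},
{"fingers":0,"x":-0.0409,"y":-0.0085,"z":0.0000,"yaw":-40.0},
{"fingers":0,"x":-0.0512,"y":-0.0061,"z":0.0000,"yaw":-50.0},
{"fingers":0,"x":-0.0609,"y":-0.0019,"z":0.0000,"yaw":-60.0},
{"fingers":0,"x":-0.0697,"y":0.0039,"z":0.0000,"yaw":-70.0},
{"fingers":0,"x":-0.0774,"y":0.0112,"z":0.0000,"yaw":-80.0},
end [ 0.5417 -0.0477] 12.400000000000006
```

Call:
arm_command([
  {"fingers": 0, "x": -0.01, "y": -0.0041, "z": 0, "yaw": -10},
  {"fingers": 0, "x": -0.0203, "y": -0.0072, "z": 0, "yaw": -20},
  {"fingers": 0, "x": -0.0308, "y": -0.0085, "z": 0, "yaw": -30},
  {"fingers": 0, "x": -0.0412, "y": -0.008, "z": 0, "yaw": -40},
  {"fingers": 0, "x": -0.0512, "y": -0.0057, "z": 0, "yaw": -50},
  {"fingers": 0, "x": -0.0608, "y": -0.0016, "z": 0, "yaw": -60},
  {"fingers": 0, "x": -0.0695, "y": 0.004, "z": 0, "yaw": -70},
  {"fingers": 0, "x": -0.0771, "y": 0.0112, "z": 0, "yaw": -80},
], newtons=40)

```text
clock: 20.08
tool_pos: [0.5435, -0.0463, 0.1101]
orientation: [-3.122, -0.348, -0.005]
wrist_force: [4.1, 4.2, -0.1]
grip_width: 0.0
grasp_force: 2.7
```

```bash
python3 look.py .149; python3 -c "
from h import *
C=np.array([.5212,-.1046])
orbit([.5417,-.0477],12.4,.0605,80,C=C)"
```

```text
t 20.075 pos [ 0.5435 -0.0463  0.1101] h 12.71 q7 -1.03 F [ 4.1  4.2 -0.1]
start r 0.0605 phi 70.2
{"fingers":0,"x":-0.0094,"y":-0.0048,"z":0.0000,"yaw":-10.0},
{"fingers":0,"x":-0.0194,"y":-0.0079,"z":0.0000,"yaw":-20.0},
{"fingers":0,"x":-0.0299,"y":-0.0093,"z":0.0000,"yaw":-30.0},
{"fingers":0,"x":-0.0404,"y":-0.0088,"z":0.0000,"yaw":-40.0},
{"fingers":0,"x":-0.0507,"y":-0.0064,"z":0.0000,"yaw":-50.0},
{"fingers":0,"x":-0.0604,"y":-0.0023,"z":0.0000,"yaw":-60.0},
{"fingers":0,"x":-0.0693,"y":0.0034,"z":0.0000,"yaw":-70.0},
{"fingers":0,"x":-0.0770,"y":0.0105,"z":0.0000,"yaw":-80.0},
end [ 0.4687 -0.0745] 92.4
```

Call:
arm_command([
  {"fingers": 0, "x": -0.0094, "y": -0.0048, "z": 0, "yaw": -10},
  {"fingers": 0, "x": -0.0194, "y": -0.0079, "z": 0, "yaw": -20},
  {"fingers": 0, "x": -0.0299, "y": -0.0093, "z": 0, "yaw": -30},
  {"fingers": 0, "x": -0.0404, "y": -0.0088, "z": 0, "yaw": -40},
  {"fingers": 0, "x": -0.0507, "y": -0.0064, "z": 0, "yaw": -50},
  {"fingers": 0, "x": -0.0604, "y": -0.0023, "z": 0, "yaw": -60},
  {"fingers": 0, "x": -0.0693, "y": 0.0034, "z": 0, "yaw": -70},
  {"fingers": 0, "x": -0.077, "y": 0.0105, "z": 0, "yaw": -80},
], newtons=40)

```text
clock: 21.18
tool_pos: [0.4676, -0.072, 0.1096]
orientation: [-2.165, -2.27, -0.001]
wrist_force: [-8.6, 9.1, 12.2]
grip_width: -0.0002
grasp_force: 7.3
```

```bash
python3 look.py .150
```

```text
t 21.175 pos [ 0.4676 -0.072   0.1096] h 92.72 q7 0.18 F [-8.6  9.1 12.2]
scene px [232.1 191.4] area 17 r 0.0395 wheel deg past pointer 92.5
```

```bash
python3 -c "
from h import *
C=np.array([.5212,-.1046])
orbit([.4687,-.0745],92.6,.0609,84,C=C)"
```

```text
start r 0.0605 phi 150.2
{"fingers":0,"x":-0.0098,"y":-0.0051,"z":0.0000,"yaw":-10.5},
{"fingers":0,"x":-0.0204,"y":-0.0083,"z":0.0000,"yaw":-21.0},
{"fingers":0,"x":-0.0315,"y":-0.0096,"z":0.0000,"yaw":-31.5},
{"fingers":0,"x":-0.0425,"y":-0.0088,"z":0.0000,"yaw":-42.0},
{"fingers":0,"x":-0.0533,"y":-0.0060,"z":0.0000,"yaw":-52.5},
{"fingers":0,"x":-0.0634,"y":-0.0013,"z":0.0000,"yaw":-63.0},
{"fingers":0,"x":-0.0724,"y":0.0052,"z":0.0000,"yaw":-73.5},
{"fingers":0,"x":-0.0802,"y":0.0132,"z":0.0000,"yaw":-84.0},
end [ 0.4856 -0.154 ] 176.6
```

Call:
arm_command([
  {"fingers": 0, "x": -0.0098, "y": -0.0051, "z": 0, "yaw": -10.5},
  {"fingers": 0, "x": -0.0204, "y": -0.0083, "z": 0, "yaw": -21},
  {"fingers": 0, "x": -0.0315, "y": -0.0096, "z": 0, "yaw": -31.5},
  {"fingers": 0, "x": -0.0425, "y": -0.0088, "z": 0, "yaw": -42},
  {"fingers": 0, "x": -0.0533, "y": -0.006, "z": 0, "yaw": -52.5},
  {"fingers": 0, "x": -0.0634, "y": -0.0013, "z": 0, "yaw": -63},
  {"fingers": 0, "x": -0.0724, "y": 0.0052, "z": 0, "yaw": -73.5},
  {"fingers": 0, "x": -0.0802, "y": 0.0132, "z": 0, "yaw": -84},
], newtons=40)

```text
clock: 22.28
tool_pos: [0.4847, -0.1547, 0.1092]
orientation: [-0.094, -3.138, -0.0]
wrist_force: [-2.6, 1.4, 1.7]
grip_width: 0.0
grasp_force: 1.2
```

```bash
python3 look.py .150;python3 -c "
from h import *
C=np.array([.5212,-.1046])
orbit([.4856,-.154],176.6,.0609,20,n=4,C=C)"
```

```text
t 22.275 pos [ 0.4847 -0.1547  0.1092] h 176.58 q7 1.89 F [-2.6  1.4  1.7]
top px [395.5 221.5] area 8 r 0.0357 wheel deg past pointer 179.0
scene px [221.8 209.8] area 25 r 0.0365 wheel deg past pointer 175.6
start r 0.0609 phi -125.8
{"fingers":0,"x":-0.0046,"y":-0.0026,"z":0.0000,"yaw":-5.0},
{"fingers":0,"x":-0.0094,"y":-0.0049,"z":0.0000,"yaw":-10.0},
{"fingers":0,"x":-0.0144,"y":-0.0067,"z":0.0000,"yaw":-15.0},
{"fingers":0,"x":-0.0196,"y":-0.0081,"z":0.0000,"yaw":-20.0},
end [ 0.5046 -0.1632] 196.6
```

Call:
arm_command([
  {"fingers": 0, "x": 0.0054, "y": -0.0085, "z": 0, "yaw": 0},
  {"fingers": 0, "x": 0.0108, "y": -0.0169, "z": 0, "yaw": 0},
  {"fingers": 0, "x": 0.0108, "y": -0.0169, "z": -0.03, "yaw": 5},
  {"fingers": 0, "x": 0.0108, "y": -0.0169, "z": -0.06, "yaw": 15},
  {"fingers": 0, "x": -0.021, "y": -0.002, "z": -0.06, "yaw": 25},
  {"fingers": 0, "x": -0.053, "y": 0.013, "z": -0.06, "yaw": 35},
  {"fingers": 0, "x": -0.085, "y": 0.027, "z": -0.06, "yaw": 45},
  {"fingers": 0, "x": -0.118, "y": 0.042, "z": -0.06, "yaw": 55},
], newtons=40)

```text
clock: 23.38
tool_pos: [0.6066, -0.1197, 0.1698]
orientation: [1.55, 2.732, 0.001]
wrist_force: [-0.0, -0.8, 0.4]
grip_width: -0.0
grasp_force: 0.0
```

Call:
arm_command([
  {"fingers": 0, "x": 0, "y": 0, "z": 0, "yaw": 10.5},
  {"fingers": 0, "x": 0, "y": 0, "z": 0, "yaw": 21},
  {"fingers": 0, "x": 0, "y": 0, "z": 0, "yaw": 31.5},
  {"fingers": 0, "x": 0, "y": 0, "z": 0, "yaw": 42},
  {"fingers": 0, "x": 0, "y": 0, "z": 0, "yaw": 52.5},
  {"fingers": 0, "x": 0, "y": 0, "z": 0, "yaw": 63},
  {"fingers": 0, "x": 0, "y": 0, "z": 0, "yaw": 73.5},
  {"fingers": 0, "x": 0, "y": 0, "z": 0, "yaw": 84},
], newtons=40)

```text
clock: 24.38
tool_pos: [0.6055, -0.1199, 0.1698]
orientation: [-2.981, -0.992, -0.001]
wrist_force: [0.2, -0.1, 0.1]
grip_width: -0.0
grasp_force: 0.0
```

Call:
arm_command([
  {"fingers": 0, "x": 0, "y": 0, "z": 0, "yaw": 10.5},
  {"fingers": 0, "x": 0, "y": 0, "z": 0, "yaw": 21},
  {"fingers": 0, "x": 0, "y": 0, "z": 0, "yaw": 31.5},
  {"fingers": 0, "x": 0, "y": 0, "z": 0, "yaw": 42},
  {"fingers": 0, "x": 0, "y": 0, "z": 0, "yaw": 52.5},
  {"fingers": 0, "x": 0, "y": 0, "z": 0, "yaw": 63},
  {"fingers": 0, "x": 0, "y": 0, "z": 0, "yaw": 73.5},
  {"fingers": 0, "x": 0, "y": 0, "z": 0, "yaw": 84},
], newtons=40)

```text
clock: 25.38
tool_pos: [0.6055, -0.1199, 0.1699]
orientation: [-2.879, 1.257, -0.0]
wrist_force: [0.3, -1.5, -0.5]
grip_width: -0.0
grasp_force: 0.0
```

Call:
arm_command([
  {"fingers": 0, "x": 0, "y": 0, "z": 0, "yaw": 10.5},
  {"fingers": 0, "x": 0, "y": 0, "z": 0, "yaw": 21},
  {"fingers": 0, "x": 0, "y": 0, "z": 0, "yaw": 21},
  {"fingers": 0, "x": 0, "y": 0, "z": 0, "yaw": 21},
], newtons=40)

```text
clock: 25.88
tool_pos: [0.6057, -0.1198, 0.1697]
orientation: [-2.612, 1.745, -0.0]
wrist_force: [0.2, 0.1, 0.7]
grip_width: -0.0004
grasp_force: 0.0
```

```bash
python3 look.py .150
```

```text
t 25.875 pos [ 0.6057 -0.1198  0.1697] h -67.5 q7 -2.09 F [0.2 0.1 0.7]
scene px [221.3 209.7] area 36 r 0.0374 wheel deg past pointer 174.5
```

Call:
arm_command([
  {"fingers": 0, "x": 0, "y": 0, "z": 0.03, "yaw": 0},
  {"fingers": 0, "x": 0, "y": 0, "z": 0.06, "yaw": 0},
  {"fingers": 0, "x": -0.005, "y": 0.008, "z": 0.06, "yaw": 0},
  {"fingers": 0, "x": -0.009, "y": 0.0144, "z": 0.06, "yaw": 0},
  {"fingers": 0, "x": -0.0115, "y": 0.0182, "z": 0.06, "yaw": 0},
  {"fingers": 0, "x": -0.013, "y": 0.0196, "z": 0.06, "yaw": 0},
  {"fingers": 0, "x": -0.0136, "y": 0.0204, "z": 0.06, "yaw": 0},
  {"fingers": 0, "x": -0.0136, "y": 0.0204, "z": 0.06, "yaw": 0},
], newtons=40)

```text
clock: 26.98
tool_pos: [0.5833, -0.1154, 0.1105]
orientation: [-2.609, 1.749, -0.005]
wrist_force: [5.3, -3.9, 3.9]
grip_width: -0.0002
grasp_force: 2.6
```

Call:
arm_command([
  {"fingers": 0, "x": -0.01, "y": -0.0041, "z": 0, "yaw": -10},
  {"fingers": 0, "x": -0.0203, "y": -0.0072, "z": 0, "yaw": -20},
  {"fingers": 0, "x": -0.0308, "y": -0.0085, "z": 0, "yaw": -30},
  {"fingers": 0, "x": -0.0412, "y": -0.008, "z": 0, "yaw": -40},
  {"fingers": 0, "x": -0.0512, "y": -0.0057, "z": 0, "yaw": -50},
  {"fingers": 0, "x": -0.0608, "y": -0.0016, "z": 0, "yaw": -60},
  {"fingers": 0, "x": -0.0695, "y": 0.004, "z": 0, "yaw": -70},
  {"fingers": 0, "x": -0.0771, "y": 0.0112, "z": 0, "yaw": -80},
], newtons=40)

```text
clock: 27.98
tool_pos: [0.5446, -0.0448, 0.1107]
orientation: [-3.12, -0.35, -0.007]
wrist_force: [6.1, 8.6, 1.2]
grip_width: 0.0001
grasp_force: 5.2
```

```bash
python3 look.py .151
```

```text
t 27.975 pos [ 0.5446 -0.0448  0.1107] h 12.8 q7 -1.03 F [6.1 8.6 1.2]
scene px [241.6 218.1] area 25 r 0.0355 wheel deg past pointer 257.2
```

Call:
arm_command([
  {"fingers": 0, "x": -0.0094, "y": -0.0048, "z": 0, "yaw": -10},
  {"fingers": 0, "x": -0.0194, "y": -0.0079, "z": 0, "yaw": -20},
  {"fingers": 0, "x": -0.0299, "y": -0.0093, "z": 0, "yaw": -30},
  {"fingers": 0, "x": -0.0404, "y": -0.0088, "z": 0, "yaw": -40},
  {"fingers": 0, "x": -0.0507, "y": -0.0064, "z": 0, "yaw": -50},
  {"fingers": 0, "x": -0.0604, "y": -0.0023, "z": 0, "yaw": -60},
  {"fingers": 0, "x": -0.0693, "y": 0.0034, "z": 0, "yaw": -70},
  {"fingers": 0, "x": -0.077, "y": 0.0105, "z": 0, "yaw": -80},
], newtons=40)

```text
clock: 29.08
tool_pos: [0.4652, -0.071, 0.1081]
orientation: [-2.16, -2.268, 0.004]
wrist_force: [-12.5, 10.5, 1.6]
grip_width: 0.0001
grasp_force: 8.2
```

```bash
python3 look.py .152
```

```text
t 29.075 pos [ 0.4652 -0.071   0.1081] h 92.8 q7 0.18 F [-12.5  10.5   1.6]
top px [365.5 217.5] area 4 r 0.0434 wheel deg past pointer 339.6
scene px [258.4 201.6] area 27 r 0.0388 wheel deg past pointer 344.0
```

Call:
arm_command([
  {"fingers": 0, "x": -0.0046, "y": -0.0027, "z": 0, "yaw": -5},
  {"fingers": 0, "x": -0.0094, "y": -0.005, "z": 0, "yaw": -10},
  {"fingers": 0, "x": -0.0164, "y": -0.0075, "z": 0, "yaw": -17},
  {"fingers": 0, "x": -0.0164, "y": -0.0075, "z": 0, "yaw": -17},
  {"fingers": 0, "x": -0.0135, "y": -0.017, "z": 0, "yaw": -17},
  {"fingers": 0, "x": -0.0083, "y": -0.036, "z": 0, "yaw": -17},
  {"fingers": 0, "x": -0.0083, "y": -0.036, "z": -0.03, "yaw": -17},
  {"fingers": 0, "x": -0.0083, "y": -0.036, "z": -0.08, "yaw": -17},
], newtons=40)

```text
clock: 30.18
tool_pos: [0.4321, -0.0843, 0.1896]
orientation: [-1.816, -2.561, 0.003]
wrist_force: [1.1, 0.5, 0.2]
grip_width: 0.0004
grasp_force: 0.0
```

```bash
python3 look.py .152
python3 - <<'E'
from cell import *
from h import *
f=grab_frame("scene");cv2.imwrite("pics/s9.png",cv2.resize(f["pixels"][150:350,90:390,::-1],None,fx=2.6,fy=2.6))
E
```

```text
t 30.175 pos [ 0.4321 -0.0843  0.1896] h 109.3 q7 0.28 F [1.1 0.5 0.2]
top px [367.  222.5] area 26 r 0.0382 wheel deg past pointer 357.2
scene px [257. 197.] area 31 r 0.0391 wheel deg past pointer 2.5
```

View pics/s9.png

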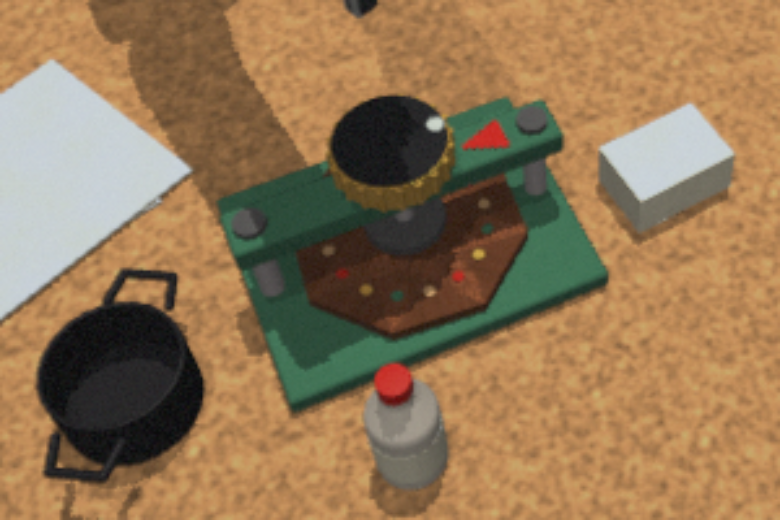

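The dot at crop (435,124) lines up with the pointer at (487,135). The surrounding things look undisturbed and the arm is clear.

```bash
python3 -c "
from cell import *
print(hand_in())"
```

```text
the job is handed in; nothing more can be done
None
```

The job is handed in, with no verdict returned: by the cameras the wheel went anticlockwise to the dot's second pass and stopped within about 3° of the pointer, wrist forces read between moves stayed under about 18 N, the panel, pot, glue and carton look unmoved, and the arm is clear.

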